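# Unlock the bench clamp and hold a glued adapter under pressure

### The job

The power adapter's housing has just been glued: press it shut in the bench clamp. Turn the clamp's bayonet lock pin until its lugs line up with the slot, lift it out and set it down on the worktop clear of the clamp; then pump the trigger until the sprung plate has pushed the adapter against the fixed jaw and is pressed in about half its travel, never nearly bottoming it, which would crush the housing. Finish while still holding the trigger so that the pressure stays on, and leave the tape measure, label roll and jar alone.

Things in the scene. Friction and masses are not known exactly. Their poses are not given: they have to be found in the camera images.
- clamp: Dark steel bench clamp fixed to the worktop, about 310 mm long (its y) and 175 mm wide (its x). Origin on the worktop under the push rod; z up. The rod runs along y, axis 32 mm above the worktop at x = 0, and advances to +y towards the fixed jaw. The trigger is on the -x side, the lock bracket on the +x side. Housing cover (x -59 to 15, y -38 to 26 mm) top at 54 mm; fixed jaw top at 58 mm.
- socket (a point): Middle of the keyhole in the lock bracket's top face, 46 mm above the worktop, clamp frame x 28, y -90 mm; axes as the clamp's. The plate is 6 mm thick (44 x 50 mm); its keyhole is a 14 mm square hole with a slot 36 mm long, 10 mm wide along the clamp's y; the slot's ends show beside the pin's collar.
- lock_pin: Loose steel bayonet pin, 72 mm long, standing in the keyhole, where it stops the rod at about 20 mm of advance. Origin at the centre of its foot, z along the pin. Stem 12 mm thick, z 0 to 34; cross lugs 30 mm long along its x, 5 mm thick, z 18 to 24, under the plate; collar 24 mm wide, z 34 to 38, on the plate. It may be set down standing and then tip over.
- pin_wing (a point): Middle of the pin's flat wing grip, 60 mm above its foot; the wing is 30 mm along the pin's x, 9 mm thick, z 38 to 72 of the pin. The pin comes up only with its x within about 8 degrees of the clamp's y axis (either way round); as found it needs 50 to 85 degrees counter-clockwise from above. Lift it 36 mm or more to clear the plate. About 90 g.
- trigger (a joint): Trigger angle in rad: 0 released, 0.70 at the full-squeeze stop. It pivots on a vertical axis at clamp frame x -41.6, y 0 mm; squeezing swings its post counter-clockwise from above, from 20 mm on the +y side to 20 mm on the -y side (pointing straight to -x at 0.35 rad); a spring brings it back. Moving the post takes up to about 12 N.
- trigger_post (a point): On the axis of the trigger's upright black round post, 16 mm in diameter, spanning 14 to 77 mm above the worktop; this point is 58 mm above it and 60 mm from the pivot. The lever bar joins the post from the pivot side, its top 33 mm above the worktop. The post can be pinched from above or pushed.
- rod (a joint): Push rod's advance in m, 0 to 0.070; starts at 0 to 0.012. The trigger's pawl drives it by 4 mm rack teeth: a full trigger stroke advances it 12 to 16 mm (the first few mm may be idle); on release it stays. With the adapter on the fixed jaw the plate first touches at about 0.050. Its brake holds only 3.5 N: more pressure lasts only while the trigger is held.
- plate (a joint): How far the sprung pressure plate is pushed in towards the rod's head, in m: 0 free, 0.018 bottomed. 1 N per mm, so it shows the clamping force. Wanted at the end: about 0.009 (half).
- plate_face (a point): Centre of the plate's front face (56 mm wide along x, 44 mm tall), 32 mm above the worktop; faces +y.
- anvil (a point): Centre of the fixed jaw's face, clamp frame x 0, y 159 mm, 23 mm above the worktop; axes as the clamp's. The adapter must end against it.
- adapter: Black power adapter, loose, 46 x 124 x 30 mm, 170 g, lying between plate and fixed jaw on the clamp's 8 mm bed; origin at the centre of its underside; its x (46 mm) is the direction clamped.
- tape_measure: Bystander: blue pocket tape measure 36 x 74 x 63 mm, standing on the worktop; origin under its middle.
- label_roll: Bystander: white label roll, 69 mm diameter, 50 mm tall; origin under its middle.
- jar: Bystander: grey sample jar with white lid, 48 mm diameter, 66 mm tall; origin under its middle.
Mind the look-alikes: they are no part of the job. Several things have the shape of the lock_pin; the one meant has the colours described above.

How it is judged (in metres and radians):
On the way, in this order (a step that is already met when the one before it is completed fails the run):
1. the lock pin is lifted right out of its keyhole (z of lock_pin in the frame of socket above 0.003 m), for 0.1 s.
2. the pin lies on the worktop clear of the clamp, let go (height (world z) of lock_pin below 0.04 m and horizontal distance between lock_pin and socket above 0.07 m and contact force between the fingers and lock_pin below 0.1 N and linear speed of lock_pin below 0.05 m/s), for 0.2 s.
3. the plate presses the adapter (value of joint plate above 0.002 m and contact force between plate and adapter above 1 N), for 0.1 s.
At the end, for the whole second after the job is handed in: Fingers still hold the trigger part-squeezed; plate pushed in 6 to 12 mm (of 18) on the adapter, which is within 4 mm of the fixed jaw; the arm touches neither adapter nor rod; the pin rests on the worktop, its foot over 70 mm from the keyhole, off the clamp (value of joint plate between 0.006 and 0.012 m and contact force between plate and adapter above 4 N and y of adapter in the frame of anvil above -0.027 m and contact force between the fingers and trigger above 1 N and value of joint trigger above 0.03 rad and contact force between the arm and adapter below 0.1 N and contact force between the arm and rod below 0.1 N and height (world z) of lock_pin below 0.04 m and horizontal distance between lock_pin and socket above 0.07 m and contact force between lock_pin and clamp below 0.1 N and linear speed of lock_pin below 0.05 m/s); the arm keeps its last pose, push and grip.
It fails at once if the plate is pushed in more than 15 mm: the housing is crushed (value of joint plate above 0.015 m).
It fails at once if the tape measure is disturbed (moved over 20 mm) (distance of tape_measure from where it was at the start of the episode above 0.02 m).
It fails at once if the label roll is disturbed (moved over 20 mm) (distance of label_roll from where it was at the start of the episode above 0.02 m).
It fails at once if the jar is disturbed (moved over 20 mm) (distance of jar from where it was at the start of the episode above 0.02 m).
It also fails if it takes over 61 s, if anything falls off the work surface, if the arm or the gripper's body presses on something with over 40 N, if the wrist force passes 120 N, or if a joint passes its speed limit or range.

### The arm

A 6-joint arm with a two-finger parallel gripper is mounted at the origin on a cart in front of the work surface, level with it; the furniture and walls round the work are solid. World frame = base frame: x ahead of the robot, y to its left, z up, the work surface at z = 0. Lengths are in m, angles in degrees, forces in N, time in s.
With the tool pointing down it reaches from about 0.4 to 0.825 m from the base axis. Payload 7 kg.
Tool frame: the origin (TCP) lies on the front face of the gripper's body, between the roots of the fingers; the fingertips stand 66 mm ahead of it and the grasp point (between the pads) lies 47 mm ahead of it; z points along the fingers, y is the line along which they close (so a half turn about z gives the same grasp; the last joint's range is limited). The gripper opens to 88 mm and grips with 3 to 60 N. Pads are 19 mm wide; open, the fingers measure 130 mm over their backs; the gripper's body (78 mm by 193 mm) begins 47 mm behind the grasp point.
Start: joints at [-54.54, 20.546, 0.682, 0, -70.136, -16.507], TCP at [0.219, -0.638, 0.292] pointing down, gripper open.
Joint ranges: [-176.03, 176.03], [-82.01, 121.73], [-58.28, 71.71], [-173.87, 95.51], [-174.79, -0.11], [-173.66, 173.66]. Speed limits (degrees/s): [136.94, 136.94, 172.46, 180, 180, 180].

### API

Orientations are given as [roll, pitch, yaw] about the fixed x, y, z axes, in that order (R = Rz(yaw) Ry(pitch) Rx(roll)).
In Python, from plant import ctrl gives the robot as it stands.
- The arm moves only by the tool send_rows, never from a script. Its argument "deltas" is a list of rows, each a list of 2 entries, a list of its own where there are three numbers: the shift along the tool's x, y, z each as a share of 800 mm, from -1 to 1, then the turn about the tool's z as a share of 90 degrees, from -1 to 1. A call has exactly 5 rows; each row is the pose to reach, as a shift and turn from the pose commanded when the call began, along the tool's axes at that moment; what a row does not reach only later rows make up. A row lasts 1/12 s, in which the tool goes at most 41.7 mm and 7.16 degrees, less where a joint would pass 70% of its speed; a pose out of reach is approached as far as the arm can. A call with a number of a shift or a turn outside -1 to 1 is refused whole. A call with a gripper value outside its range is refused whole. "gripper" is the opening, from 0 (shut) to 1 (fully open), set as the call begins (left out, the last holds). The fingers move at their own pace and stop on an object; the grip force is fixed at half the most. Time passes only in rows, so rows that repeat a pose let the fingers close, or fill a call up. It gives the time, the measured TCP pose, the force, the opening and the grip force at its end, in the units of the state.
- ctrl.get_obs(): the state, without advancing time (a new reading comes with each control period).
- ctrl.snapshot(name): name is "side" or "top"; returns a dict with "color" (384x512x3 uint8, red, green, blue), "vertical_fov" (degrees; the focal length in pixels is half the picture's height over the tangent of half this angle, whatever the lens; pixels are square), "cx", "cy" (the principal point, pixels), "k1" (the pictures are not rectified: a ray, as slopes to the right and down, at radius r is drawn at 1 + k1 r^2 times it, then the intrinsics apply), "rvec" (rotation vector, rad) and "tvec" (3), from world to camera coordinates, as OpenCV has them. Camera axes: x right, y down, z forward; pixel columns grow to the right and rows downward; lengths in m; the calibration is good to about 2 mm. A picture is of the moment at which its call begins. There is no depth.
- ctrl.close_job(): hands the job in; it is judged then, once.
Trained networks look in a picture, given as the dict that the camera call returned (one of the last four; its "shot" number tells which), for a name from the list of things; names that differ only in an ending like _2 or _b are one class to them, and where a whole thing is asked for, a point or a joint stands for the part that bears it (a point fixed in the world has none). Each returns a list of dicts, best first, with "conf" (0 to 1); they miss things now and then, are a little off and sometimes report something else, mostly with a low value. They report only what shows in the picture. A call takes as long as a camera call. They do not tell look-alikes from the thing itself.
- ctrl.boxes_of(picture, thing): "xy" ([column, row] as shares, 0 to 1, of the picture: columns of its width, rows of its height, amid what is visible of it).
- ctrl.cut_out(picture, thing): "pixels" (384x512 bool, what is visible of it) and "xy" ([column, row] as shares, 0 to 1, of the picture: columns of its width, rows of its height, amid what is visible of it).
The state is a dict: "clock": time; "joint_pos": joint angles; "qvel": joint speeds; "tau": joint torques, N m; "tool_pos": TCP position; "orientation": TCP orientation; "force": force on the tool from outside, world axes, zero at the start; "moment": the same for the moment, N m; "opening": finger opening in m; "gripper_force": force on a finger pad.
Only numpy, scipy, OpenCV 4.12 (cv2) and the standard library are available. Lean on these libraries where they do the work, as an engineer would, in place of code of your own. Each camera call takes 0.05 s, during which the arm holds its last target. There are 200 camera calls.

## Working session

There is one attempt and no reset: what is moved stays moved. The work goes in short steps, Python scripts to look and compute and a tool call to move; the robot and the scene stay as the last step left them, time stands still between calls to the robot, and variables do not carry over. Pictures are saved under pics/ and viewed, at most 10 in all, crops included, and the job is handed in when it is done.

Besides the shell and the picture viewer there is one more tool, called after "Emit:" as name(argument=value, ...), one argument or row to a line, values as JSON. send_rows: Moves the arm, as the interface text tells. Shift numbers are shares of 800 mm and turn numbers shares of 90 degrees, none past 1 either way. Its arguments: {"type":"object","properties":{"deltas":{"type":"array","items":{"type":"array"}},"gripper":{"type":"number"}},"required":["deltas"]}

```bash
mkdir -p pics; ls; cat > h.py <<'E'
import numpy as np, cv2
from plant import ctrl
def cam(s):
    f=s["color"].shape[0]/2/np.tan(np.radians(s["vertical_fov"])/2)
    R=cv2.Rodrigues(np.array(s["rvec"],float))[0]; return f,R,np.array(s["tvec"],float)
def proj(s,P):
    f,R,t=cam(s); c=np.atleast_2d(P)@R.T+t; u=c[:,:2]/c[:,2:]
    u=u*(1+s["k1"]*(u**2).sum(1,keepdims=True)); return u*f+[s["cx"],s["cy"]]
def ray(s,px):
    f,R,t=cam(s); d=(np.array(px,float)-[s["cx"],s["cy"]])/f; u=d.copy()
    for _ in range(20): u=d/(1+s["k1"]*(u@u))
    return -R.T@t, R.T@np.array([u[0],u[1],1])
def atz(s,px,z):
    o,d=ray(s,px); return o+d*(z-o[2])/d[2]
def tri(s1,p1,s2,p2):
    o1,d1=ray(s1,p1);o2,d2=ray(s2,p2)
    A=np.stack([d1,-d2],1);x=np.linalg.lstsq(A,o2-o1,rcond=None)[0]
    a=o1+d1*x[0];b=o2+d2*x[1];return (a+b)/2,np.linalg.norm(a-b)
def save(s,n,crop=None,k=1):
    im=s["color"][:,:,::-1]
    if crop: x0,y0,x1,y1=crop; im=im[y0:y1,x0:x1]
    cv2.imwrite("pics/"+n,cv2.resize(im,None,fx=k,fy=k,interpolation=cv2.INTER_CUBIC))
E
python3 - <<'E'
from h import *
print(ctrl.get_obs())
a=ctrl.snapshot("top");b=ctrl.snapshot("side")
cv2.imwrite("pics/a.png",np.vstack([a["color"],b["color"]])[:,:,::-1][:, :][:768] if 0 else cv2.resize(np.hstack([a["color"],b["color"]])[:,:,::-1],(800,300)))
save(a,"top.png",k=1.5);save(b,"side.png",k=1.5)
for s in(a,b):
    print(cam(s)[0],-cam(s)[1].T@cam(s)[2],s["k1"])
    for n in["clamp","lock_pin","pin_wing","trigger_post","plate_face","adapter","socket","anvil","tape_measure","label_roll","jar"]:
        try: print(n,[(np.round(np.array(r["xy"])*[512,384],1).tolist(),round(r["conf"],2)) for r in ctrl.boxes_of(s,n)][:4])
        except Exception as e: print(n,e)
E
```

```text
pics
{'clock': 0.0, 'joint_pos': array([-5.45398375e+01,  2.05924637e+01,  6.32335541e-01, -1.95895405e-02,
       -7.01362743e+01, -1.65066334e+01]), 'qvel': array([ 0.02516275,  0.00535334, -0.0152081 ,  0.06731083, -0.01510482,
        0.00454914]), 'tau': array([ 4.10064797e-05, -5.82729757e+01,  2.93056798e+01,  6.99726015e+00,
        7.00436009e-03, -1.58500002e-04]), 'tool_pos': array([ 0.21908811, -0.63804086,  0.29120173]), 'orientation': array([ 1.79902338e+02, -9.73681505e-03, -1.61053134e+02]), 'force': array([ 0.3575073 , -0.38895578,  0.1532591 ]), 'moment': array([0.02807438, 0.00543654, 0.00067301]), 'gripper_force': 0.0, 'opening': 0.08762614473066237}
387.57971644610427 [ 0.41130185 -0.07186225  1.29376399] 0.0433859384487553
clamp [([235.7, 188.3], 0.93), ([199.1, 185.2], 0.69)]
lock_pin [([235.9, 155.5], 0.48), ([262.4, 212.1], 0.37)]
pin_wing [([237.6, 154.5], 0.64), ([232.0, 211.0], 0.46), ([265.1, 176.1], 0.39), ([253.2, 182.9], 0.2)]
trigger_post [([231.5, 212.3], 0.65)]
plate_face []
adapter [([199.6, 185.7], 0.84)]
socket [([235.0, 184.8], 0.77)]
anvil [([237.1, 189.7], 0.86)]
tape_measure [([195.2, 186.5], 0.59)]
label_roll [([351.9, 213.3], 0.78)]
jar [([354.6, 168.1], 0.56)]
481.3667883027916 [0.1738117  0.50736347 1.20837007] 0.05364953363766234
clamp [([233.6, 218.5], 0.62)]
lock_pin [([201.0, 190.7], 0.72), ([239.1, 173.7], 0.54), ([272.1, 199.3], 0.49), ([223.9, 217.9], 0.44)]
pin_wing [([201.1, 186.4], 0.62), ([274.7, 200.7], 0.58)]
trigger_post [([256.1, 227.2], 0.45)]
plate_face [([219.0, 226.7], 0.79)]
adapter [([255.7, 224.8], 0.62), ([207.2, 248.1], 0.6), ([232.6, 222.4], 0.46)]
socket [([231.8, 218.2], 0.9)]
anvil [([232.3, 224.9], 0.67)]
tape_measure [([218.3, 316.3], 0.57)]
label_roll [([323.5, 129.6], 0.61), ([222.6, 226.3], 0.59)]
jar [([277.4, 112.9], 0.85)]
```

View pics/top.png

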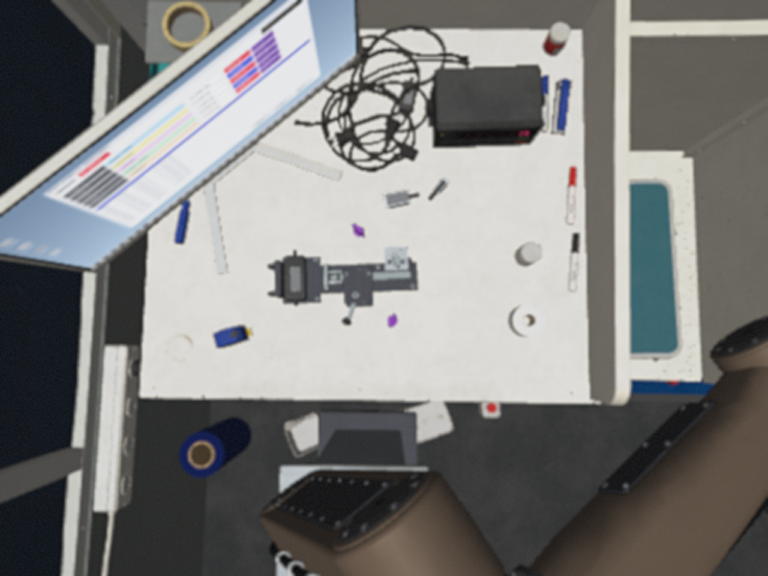

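View pics/side.png

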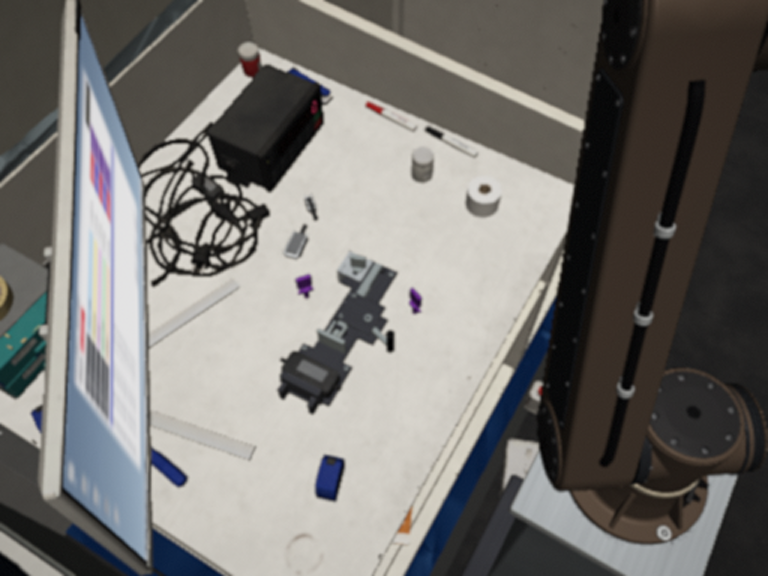

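The top view shows the clamp nearly aligned with world axes: jaw on the left at (295,278), trigger post at (347,320) and lock bracket at (396,258). There are purple look-alikes at (358,230) and (392,320). The steel pin standing in the bracket is the one meant, so I'll enlarge to confirm.

```bash
python3 - <<'E'
from h import *
a=ctrl.snapshot("top");b=ctrl.snapshot("side")
A=cv2.resize(a["color"][145:225,170:290,::-1],None,fx=6,fy=6,interpolation=cv2.INTER_CUBIC)[:, :]
save(a,"c1.png",(170,140,290,225),6.5)
save(b,"c2.png",(180,155,280,280),4.7)
for px,z in [((264,170),.09),((231.5,213.5),.077),((197,185),.058)]: print(atz(a,px,z))
# bystanders
for n in["tape_measure","label_roll","jar"]:
  for s in(a,b):
    for r in ctrl.boxes_of(s,n)[:2]: print(n,r["conf"],atz(s,np.array(r["xy"])*[512,384],.03))
E
```

```text
[ 0.5978991  -0.08615633  0.09      ]
[0.46083255 0.01418602 0.077     ]
[0.55168799 0.12809334 0.058     ]
tape_measure 0.74 [0.42552124 0.26092403 0.03      ]
tape_measure 0.68 [0.43149487 0.27106547 0.03      ]
jar 0.73 [ 0.62223106 -0.37176065  0.03      ]
jar 0.22 [0.55155171 0.13095988 0.03      ]
jar 0.83 [ 0.61472576 -0.37108382  0.03      ]
```

View pics/c1.png

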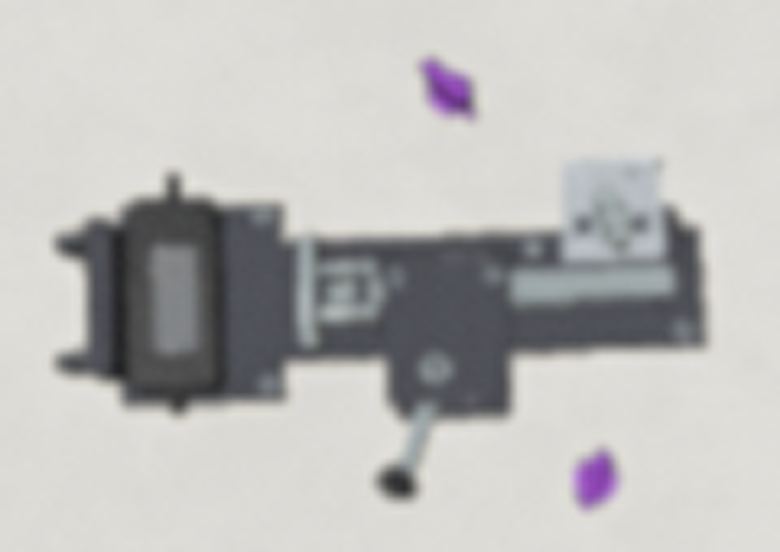

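View pics/c2.png

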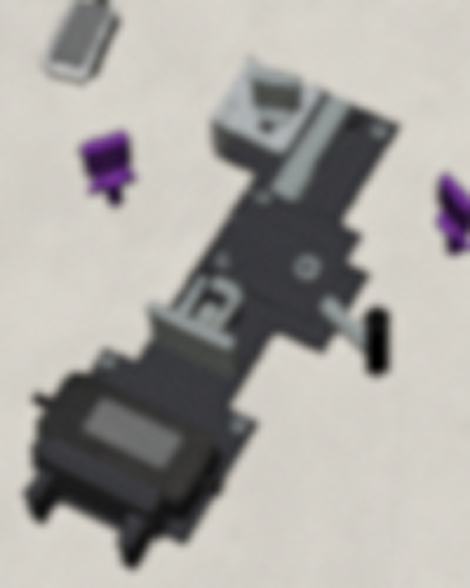

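The steel pin in the bracket's keyhole is at crop (612,222), i.e. full-frame pixel (264,174). It is the grey one; the two purple ones are the look-alikes. Its wing runs down-right, so about 60° CCW is needed, which matches the description. Next I'll fit the clamp pose.

```bash
cat > fit.py <<'E'
from h import *
from scipy.optimize import least_squares
a=ctrl.snapshot("top");b=ctrl.snapshot("side")
F=[(a,(612.5,224),(28,-90,46)),(a,(435,368),(-41.6,0,57)),(a,(388,412),(-59,26,54)),(a,(510,415),(-59,-38,54)),(b,(308,265),(-41.6,0,57))]
F+= [(a,(563,163),(50,-65,46)),(a,(565,258),(6,-65,46)),(a,(665,260),(6,-115,46)),(b,(253,60),(50,-115,46))]
def W(p,c):
    c=np.array(c)/1e3; y=p[2]; return np.array([p[0]+np.cos(y)*c[0]-np.sin(y)*c[1],p[1]+np.sin(y)*c[0]+np.cos(y)*c[1],c[2]])
def px(s,c): return np.array(c)/6.5+[170,140] if s is a else np.array(c)/4.7+[180,155]
r=lambda p:np.concatenate([proj(s,W(p,c))[0]-px(s,u) for s,u,c in F])
q=least_squares(r,[.57,0,0],loss="soft_l1",f_scale=.5,x_scale=[.01,.01,.1]).x
if __name__=="__main__":
    print(q[:2],np.degrees(q[2])); print(np.round(r(q).reshape(-1,2),2).tolist())
    print("socket",W(q,(28,-90,46)),"plate rod 0..")
    for s,u in((a,(397,475)),(b,(376,318))): print("post",atz(s,px(s,u),.077))
    for t in(0,.35,.7):
        th=np.pi-.333+ (t-.0)  # from +y side
        an=np.pi-.35+t; print(t,W(q,(-41.6+60*np.cos(an),60*np.sin(an),58)))
    # wing yaw by overlay
    out=[]
    for s,u0,k in((a,(245,155),20),(b,(220,158),20)):
        im=cv2.resize(s["color"][u0[1]:u0[1]+30,u0[0]:u0[0]+38,::-1],None,fx=10,fy=10,interpolation=cv2.INTER_CUBIC)
        for deg,col in((-60,(0,0,255)),(-75,(0,200,0)),(-50,(255,0,0))):
            an=q[2]+np.pi/2+np.radians(deg); R=np.array([[np.cos(an),-np.sin(an)],[np.sin(an),np.cos(an)]])
            c0=W(q,(28,-90,84))
            P=[np.r_[c0[:2]+R@np.array(v)*1e-3,.084] for v in((15,4.5),(-15,4.5),(-15,-4.5),(15,-4.5))]
            uv=(proj(s,np.array(P))-u0+.5)*10-.5
            o=im.copy(); cv2.polylines(o,[uv.astype(int)],True,col,1); out.append(o)
    cv2.imwrite("pics/w.png",cv2.resize(np.vstack([np.hstack(out[:3]),np.hstack(out[3:])]),None,fx=.7,fy=.7))
E
python3 fit.py
```

```text
[0.55791326 0.00121945] 4.12506527677966
[[-0.32, -0.68], [0.33, -0.17], [-0.19, -0.97], [0.96, -2.63], [0.22, -1.04], [-0.78, 2.48], [-0.29, 1.25], [-0.28, 0.02], [1.91, 0.25]]
socket [ 0.59231477 -0.08653325  0.046     ] plate rod 0..
post [0.46214183 0.01553964 0.077     ]
post [0.45927661 0.01936249 0.077     ]
0 [0.45872472 0.01469321 0.058     ]
0.35 [ 0.45657647 -0.00608903  0.058     ]
0.7 [ 0.46168464 -0.02634793  0.058     ]
```

View pics/w.png

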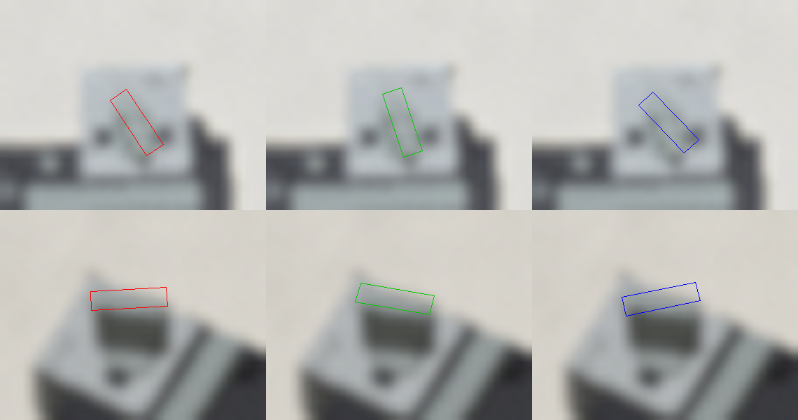

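```bash
cat > d.py <<'E'
import sys
from h import *
from scipy.spatial.transform import Rotation as Ro
x,y,z,yaw=map(float,sys.argv[1:5]); o=ctrl.get_obs()
R=Ro.from_euler("xyz",o["orientation"],degrees=True)
d=R.inv().apply(np.array([x,y,z])-o["tool_pos"])/.8
t=-((yaw-o["orientation"][2]+180)%360-180)/90
print(np.round(d,4),round(t,4),o["clock"],o["tool_pos"].round(4),o["orientation"].round(2),o["joint_pos"].round(1))
E
python3 d.py 0.592 -0.0865 0.29 -152
python3 - <<'E'
from fit import *
for p1,p2,z in(((285,358),(705,345),.008),((583,224),(642,224),.046),((60,245),(68,362),.058)):
    A=atz(a,px(a,p1),z);B=atz(a,px(a,p2),z);d=A-B;print(np.degrees(np.arctan2(-d[0],d[1])),A,B)
E
```

```text
[-0.6648  0.5011  0.0027] -0.1005 1.7 [ 0.2192 -0.6384  0.2922] [-180.      0.   -161.05] [-54.5  20.5   0.7  -0.  -70.1 -16.5]
2.465664253485033 [0.52424096 0.07909178 0.008     ] [ 0.53350635 -0.13607953  0.008     ]
0.6511509572731059 [ 0.58991565 -0.07284134  0.046     ] [ 0.59025068 -0.10231992  0.046     ]
-84.25134146492725 [0.57466426 0.18588348 0.058     ] [0.51660649 0.18003874 0.058     ]
```

Emit:
send_rows(
  deltas=[
    [[-0.665,0.5,0.0],-0.1],
    [[-0.665,0.5,0.0],-0.1],
    [[-0.665,0.5,0.0],-0.1],
    [[-0.665,0.5,0.0],-0.1],
    [[-0.665,0.5,0.0],-0.1],
  ],
  gripper=0.5,
)

```text
clock: 2.22
tool_pos: [0.3367, -0.4643, 0.2923]
orientation: [-180.0, 0.0, -152.1]
force: [1.8, 0.2, -0.6]
opening: 0.06
gripper_force: 0.0
```

```bash
python3 d.py 0.591 -0.087 0.29 -152
```

```text
[-0.5018  0.2678  0.0028] -0.0008 2.2167 [ 0.3367 -0.4643  0.2923] [-1.7998e+02  1.0000e-02 -1.5207e+02] [-34.5  11.  -12.4   0.  -66.5 -27.6]
```

Emit:
send_rows(
  deltas=[
    [[-0.49,0.26,0.0],0],
    [[-0.49,0.26,0.0],0],
    [[-0.49,0.26,0.0],0],
    [[-0.49,0.26,0.0],0],
    [[-0.49,0.26,0.0],0],
  ],
)

```text
clock: 2.63
tool_pos: [0.4536, -0.2915, 0.2926]
orientation: [-180.0, 0.0, -152.0]
force: [1.0, -1.5, -0.0]
opening: 0.0437
gripper_force: 0.0
```

```bash
python3 d.py 0.591 -0.087 0.2 -152
```

```text
[-0.2715  0.1454  0.1159] -0.0005 2.6333 [ 0.4536 -0.2915  0.2926] [-1.7996e+02  4.0000e-02 -1.5204e+02] [-11.9   7.7 -16.5   0.  -65.8 -50.2]
```

Emit:
send_rows(
  deltas=[
    [[-0.26,0.14,0.11],0],
    [[-0.26,0.14,0.11],0],
    [[-0.26,0.14,0.11],0],
    [[-0.26,0.14,0.11],0],
    [[-0.26,0.14,0.11],0],
  ],
)

```text
clock: 3.05
tool_pos: [0.5621, -0.1291, 0.2192]
orientation: [-180.0, 0.0, -152.0]
force: [0.6, -0.5, 0.8]
opening: 0.0438
gripper_force: 0.0
```

```bash
python3 d.py 0.591 -0.087 0.18 -152
```

```text
[-0.0566  0.0296  0.0491] -0.0003 3.05 [ 0.5621 -0.1291  0.2192] [-1.7998e+02  5.0000e-02 -1.5203e+02] [  6.5  14.7 -17.8   0.  -57.4 -68.5]
```

Emit:
send_rows(
  deltas=[
    [[-0.04,0.021,0.035],0],
    [[-0.04,0.021,0.035],0],
    [[-0.04,0.021,0.035],0],
    [[-0.04,0.021,0.035],0],
    [[-0.04,0.021,0.035],0],
  ],
)

```text
clock: 3.47
tool_pos: [0.5816, -0.1019, 0.1923]
orientation: [-180.0, 0.0, -152.1]
force: [-0.0, 0.3, -0.4]
opening: 0.0441
gripper_force: 0.0
```

```bash
python3 d.py 0.591 -0.087 0.14 -152; python3 - <<'E'
from h import *
a=ctrl.snapshot("top");b=ctrl.snapshot("side")
A=cv2.resize(a["color"][135:205,220:310,::-1],(540,420),interpolation=cv2.INTER_CUBIC)
B=cv2.resize(b["color"][120:220,180:244,::-1],(256,400),interpolation=cv2.INTER_CUBIC)
B=cv2.copyMakeBorder(B,0,20,0,0,0); cv2.imwrite("pics/p.png",np.hstack([A,B]))
E
```

```text
[-0.0191  0.011   0.0654] -0.0008 3.4667 [ 0.5816 -0.1019  0.1923] [-1.7997e+02  5.0000e-02 -1.5207e+02] [  9.   17.4 -17.9   0.  -54.6 -71.1]
```

View pics/p.png

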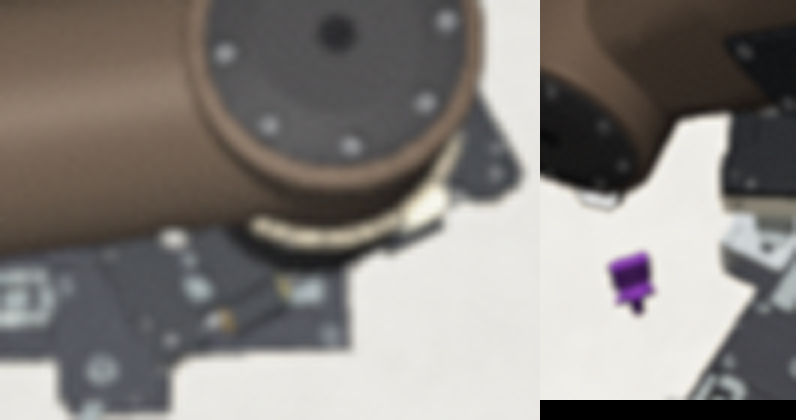

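The picture shows the gripper over the bracket, which in the side crop is at (760,245) just below it. The purple look-alike is well clear, so I'm descending.

Emit:
send_rows(
  deltas=[
    [[-0.019,0.011,0.03],0],
    [[-0.019,0.011,0.05],0],
    [[-0.019,0.011,0.065],0],
    [[-0.019,0.011,0.065],0],
    [[-0.019,0.011,0.065],0],
  ],
)

```text
clock: 3.98
tool_pos: [0.5907, -0.0871, 0.1399]
orientation: [-180.0, -0.0, -152.1]
force: [-0.4, 0.3, 0.9]
opening: 0.0442
gripper_force: 0.0
```

```bash
python3 d.py 0.591 -0.087 0.121 -152
```

```text
[-0.0004 -0.      0.0236] -0.0011 3.9833 [ 0.5907 -0.0871  0.1399] [-1.800e+02 -2.000e-02 -1.521e+02] [ 10.4  21.3 -20.2   0.  -48.5 -72.5]
```

Emit:
send_rows(
  deltas=[
    [[0,0,0.01],0],
    [[0,0,0.02],0],
    [[0,0,0.024],0],
    [[0,0,0.024],0],
    [[0,0,0.024],0],
  ],
)

```text
clock: 4.4
tool_pos: [0.5909, -0.0864, 0.1201]
orientation: [180.0, -0.0, -152.0]
force: [0.4, -1.1, 0.4]
opening: 0.0439
gripper_force: 0.0
```

Emit:
send_rows(
  deltas=[
    [[0,0,0],0],
    [[0,0,0],0],
    [[0,0,0],0],
    [[0,0,0],0],
    [[0,0,0],0],
  ],
  gripper=0,
)

```text
clock: 4.82
tool_pos: [0.591, -0.0863, 0.1204]
orientation: [-180.0, 0.0, -152.0]
force: [-0.0, 0.5, -0.3]
opening: 0.0163
gripper_force: 0.0
```

Emit:
send_rows(
  deltas=[
    [[0,0,0],0],
    [[0,0,0],0],
    [[0,0,0],0],
    [[0,0,0],0],
    [[0,0,0],0],
  ],
)

```text
clock: 5.23
tool_pos: [0.591, -0.0863, 0.1203]
orientation: [-180.0, 0.0, -152.0]
force: [-0.4, 1.6, 1.0]
opening: 0.0093
gripper_force: 30.0
```

Emit:
send_rows(
  deltas=[
    [[0,0,0],-0.08],
    [[0,0,0],-0.16],
    [[0,0,0],-0.24],
    [[0,0,0],-0.32],
    [[0,0,0],-0.39],
  ],
)

```text
clock: 5.65
tool_pos: [0.5911, -0.0863, 0.1203]
orientation: [-180.0, 0.0, -116.6]
force: [0.2, 0.2, 0.6]
opening: 0.0089
gripper_force: 30.0
```

Emit:
send_rows(
  deltas=[
    [[0,0,0],-0.08],
    [[0,0,0],-0.16],
    [[0,0,0],-0.24],
    [[0,0,0],-0.32],
    [[0,0,0],-0.32],
  ],
)

```text
clock: 6.07
tool_pos: [0.5911, -0.0863, 0.1203]
orientation: [-180.0, -0.0, -87.8]
force: [-0.4, 1.0, 0.7]
opening: 0.009
gripper_force: 30.0
```

```bash
python3 d.py 0.591 -0.087 0.121 -87; python3 -c "
from h import *
print(ctrl.get_obs()['moment'])"
```

```text
[ 0.0009  0.0002 -0.0008] -0.009 6.0667 [ 0.5911 -0.0863  0.1203] [-179.98   -0.    -87.81] [ 10.4  22.6 -21.2   0.  -46.1  -8.2]
[0.01171201 0.06151549 0.043376  ]
```

Emit:
send_rows(
  deltas=[
    [[0,0,-0.004],0],
    [[0,0,-0.007],0],
    [[0,0,-0.01],0],
    [[0,0,-0.012],0],
    [[0,0,-0.012],0],
  ],
)

```text
clock: 6.48
tool_pos: [0.5912, -0.0863, 0.1303]
orientation: [-180.0, 0.0, -88.2]
force: [0.1, 0.0, -1.2]
opening: 0.009
gripper_force: 30.0
```

Emit:
send_rows(
  deltas=[
    [[0,0,-0.015],0],
    [[0,0,-0.03],0],
    [[0,0,-0.05],0],
    [[0,0,-0.07],0],
    [[0,0,-0.075],0],
  ],
)

```text
clock: 6.9
tool_pos: [0.5921, -0.0863, 0.1924]
orientation: [-179.8, -0.0, -88.2]
force: [0.4, -0.4, -0.6]
opening: 0.0088
gripper_force: 30.0
```

```bash
python3 d.py 0.60 -0.23 0.19 -88;  python3 - <<'E'
from h import *
a=ctrl.snapshot("top");b=ctrl.snapshot("side")
A=cv2.resize(a["color"][135:205,220:310,::-1],(540,420),interpolation=cv2.INTER_CUBIC)
B=cv2.resize(b["color"][120:220,180:244,::-1],(256,400),interpolation=cv2.INTER_CUBIC)
B=cv2.copyMakeBorder(B,0,20,0,0,0); cv2.imwrite("pics/p2.png",np.hstack([A,B]))
E
```

```text
[ 0.1799 -0.0041  0.003 ] -0.0018 6.9 [ 0.5921 -0.0863  0.1924] [-179.79   -0.    -88.16] [ 10.4  18.  -17.    0.  -54.7  -8.6]
```

View pics/p2.png

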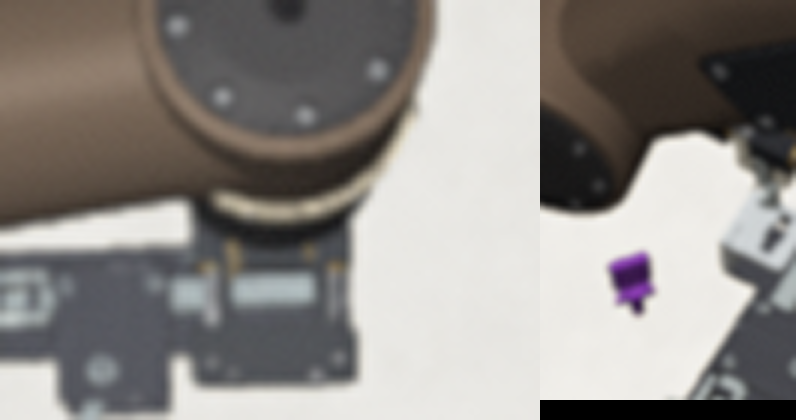

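The keyhole is empty at (780,235) in the side crop, and the fingers hold the pin above it. Next, carry it to the clear spot.

Emit:
send_rows(
  deltas=[
    [[0.05,0,0],0],
    [[0.1,0,0],0],
    [[0.14,0,0],0],
    [[0.18,0,0],0],
    [[0.18,0,0],0],
  ],
)

```text
clock: 7.42
tool_pos: [0.5947, -0.2347, 0.1879]
orientation: [179.9, -0.0, -88.4]
force: [1.8, 0.8, -1.0]
opening: 0.009
gripper_force: 30.0
```

Emit:
send_rows(
  deltas=[
    [[0,0,0.03],0],
    [[0,0,0.06],0],
    [[0,0,0.085],0],
    [[0,0,0.095],0],
    [[0,0,0.095],0],
  ],
)

```text
clock: 7.83
tool_pos: [0.5938, -0.23, 0.1105]
orientation: [179.7, 0.1, -88.2]
force: [-0.4, 0.0, -0.8]
opening: 0.0091
gripper_force: 30.0
```

```bash
python3 d.py 0.60 -0.23 0.109 -88
```

```text
[ 0.0003 -0.0078  0.0018] -0.0021 7.8333 [ 0.5938 -0.23    0.1105] [ 1.7968e+02  6.0000e-02 -8.8190e+01] [ -3.7  26.5 -16.2  -0.  -47.7   5.5]
```

Emit:
send_rows(
  deltas=[
    [[0,0,0.001],0],
    [[0,0,0.002],0],
    [[0,0,0.002],0],
    [[0,0,0.002],0],
    [[0,0,0.002],0],
  ],
)

```text
clock: 8.25
tool_pos: [0.596, -0.2302, 0.1132]
orientation: [-179.9, -0.0, -88.1]
force: [-1.4, -0.8, -0.3]
opening: 0.009
gripper_force: 30.0
```

Emit:
send_rows(
  deltas=[
    [[0,0,0],0],
    [[0,0,0],0],
    [[0,0,0],0],
    [[0,0,0],0],
    [[0,0,0],0],
  ],
  gripper=0.5,
)

```text
clock: 8.67
tool_pos: [0.5957, -0.2303, 0.1123]
orientation: [-180.0, -0.0, -88.1]
force: [-0.3, 1.6, -0.3]
opening: 0.0366
gripper_force: 0.0
```

Emit:
send_rows(
  deltas=[
    [[0,0,0],0],
    [[0,0,-0.02],0],
    [[0,0,-0.05],0],
    [[0,0,-0.09],0],
    [[0,0,-0.13],0],
  ],
)

```text
clock: 9.08
tool_pos: [0.5951, -0.2302, 0.2167]
orientation: [179.9, 0.0, -88.1]
force: [1.4, -0.9, -0.3]
opening: 0.0441
gripper_force: 0.0
```

```bash
python3 d.py 0.459 0.016 0.215 -180;  python3 - <<'E'
from h import *
a=ctrl.snapshot("top");b=ctrl.snapshot("side")
cv2.imwrite("pics/p3.png",np.hstack([a["color"][100:300,160:400,::-1],b["color"][60:260,180:400,::-1]]).repeat(1,0))
im=cv2.imread("pics/p3.png");cv2.imwrite("pics/p3.png",cv2.resize(im,(795,345),interpolation=cv2.INTER_CUBIC))
for s in (a,b): print([(np.round(np.array(r["xy"])*[512,384],1).tolist(),round(r["conf"],2),atz(s,np.array(r["xy"])*[512,384],.04).round(3)) for r in ctrl.boxes_of(s,"lock_pin")])
E
```

```text
[-0.313   0.1601  0.0025] 1.0206 9.0833 [ 0.5951 -0.2302  0.2167] [ 1.7989e+02  1.0000e-02 -8.8150e+01] [ -3.7  20.3 -10.   -0.  -59.8   5.5]
[]
[([200.1, 190.3], 0.68, array([0.665, 0.001, 0.04 ])), ([273.9, 196.9], 0.58, array([ 0.476, -0.085,  0.04 ])), ([264.2, 144.9], 0.49, array([ 0.589, -0.226,  0.04 ]))]
```

View pics/p3.png

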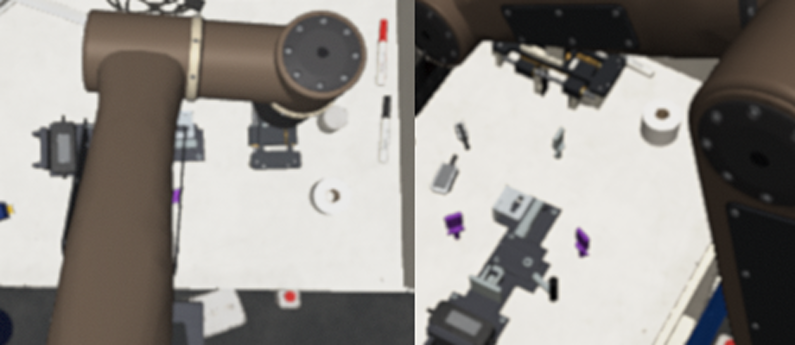

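The picture shows the pin standing alone on the worktop at side crop (560,142), about world (0.59,-0.23), with the bystanders untouched. Next is the trigger.

Emit:
send_rows(
  deltas=[
    [[-0.31,0.16,0.0],0.988],
    [[-0.31,0.16,0.0],0.988],
    [[-0.31,0.16,0.0],0.988],
    [[-0.31,0.16,0.0],0.988],
    [[-0.31,0.16,0.0],0.988],
  ],
)

```text
clock: 9.7
tool_pos: [0.4995, -0.0591, 0.215]
orientation: [179.9, -0.1, -121.9]
force: [-0.7, 1.0, 0.2]
opening: 0.0437
gripper_force: 0.0
```

```bash
python3 d.py 0.459 0.016 0.215 -177
```

```text
[-0.0531  0.0925  0.0001] 0.6125 9.7 [ 0.4995 -0.0591  0.215 ] [ 1.7990e+02 -9.0000e-02 -1.2187e+02] [ 15.7   8.3 -26.8  -0.  -55.  -47.5]
```

Emit:
send_rows(
  deltas=[
    [[-0.05,0.085,0.0],0.59],
    [[-0.05,0.085,0.0],0.59],
    [[-0.05,0.085,0.0],0.59],
    [[-0.05,0.085,0.0],0.59],
    [[-0.05,0.085,0.0],0.59],
  ],
)

```text
clock: 10.12
tool_pos: [0.4632, 0.0102, 0.2155]
orientation: [180.0, -0.1, -155.3]
force: [0.6, -0.4, -0.3]
opening: 0.0439
gripper_force: 0.0
```

```bash
python3 d.py 0.459 0.016 0.15 -177
```

```text
[0.0017 0.0087 0.0819] 0.2413 10.1167 [0.4632 0.0102 0.2155] [ 1.7998e+02 -8.0000e-02 -1.5528e+02] [ 25.7   4.4 -31.3  -0.  -54.4 -91. ]
```

Emit:
send_rows(
  deltas=[
    [[0.002,0.008,0.04],0.22],
    [[0.002,0.008,0.08],0.22],
    [[0.002,0.008,0.08],0.22],
    [[0.002,0.008,0.08],0.22],
    [[0.002,0.008,0.08],0.22],
  ],
)

```text
clock: 10.53
tool_pos: [0.4599, 0.0144, 0.1518]
orientation: [-180.0, -0.1, -174.7]
force: [-0.2, -0.4, 0.9]
opening: 0.044
gripper_force: 0.0
```

```bash
python3 d.py 0.459 0.016 0.107 -177; python3 - <<'E'
from h import *
b=ctrl.snapshot("side")
save(b,"p4.png",(170,130,290,270),4.2)
E
```

```text
[0.0008 0.0021 0.0559] 0.026 10.5333 [0.4599 0.0144 0.1518] [-1.7995e+02 -9.0000e-02 -1.7466e+02] [  26.4    8.8  -36.4    0.   -44.9 -111.1]
```

View pics/p4.png

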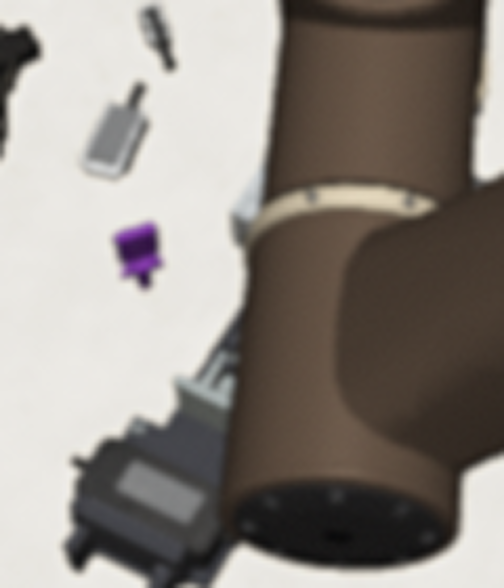

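The arm hides the trigger, but the plate (200,395) and the adapter (150,495) stay visible in this side crop, so I can track the rod there. Descending on the post.

Emit:
send_rows(
  deltas=[
    [[0.001,0.002,0.015],0],
    [[0.001,0.002,0.03],0],
    [[0.001,0.002,0.045],0],
    [[0.001,0.002,0.056],0],
    [[0.001,0.002,0.056],0],
  ],
)

```text
clock: 11.0
tool_pos: [0.4587, 0.0159, 0.1066]
orientation: [-180.0, -0.1, -174.8]
force: [-0.5, -0.7, -0.4]
opening: 0.0439
gripper_force: 0.0
```

Emit:
send_rows(
  deltas=[
    [[0,0,0],0],
    [[0,0,0],0],
    [[0,0,0],0],
    [[0,0,0],0],
    [[0,0,0],0],
  ],
  gripper=0,
)

```text
clock: 11.42
tool_pos: [0.4592, 0.0163, 0.108]
orientation: [180.0, 0.0, -174.9]
force: [-2.9, 3.2, 0.6]
opening: 0.016
gripper_force: 1.6
```

Emit:
send_rows(
  deltas=[
    [[0,0,0],0],
    [[0,0,0],0],
    [[0,0,0],0],
    [[0,0,0],0],
    [[0,0,0],0],
  ],
)

```text
clock: 11.83
tool_pos: [0.4592, 0.0163, 0.1079]
orientation: [180.0, 0.0, -174.8]
force: [-3.1, 2.8, 6.0]
opening: 0.0153
gripper_force: 30.0
```

```bash
cat > m.py <<'E'
from h import *
q=(.5579,.0012,np.radians(3.3))
def meas(tag=""):
    s=ctrl.snapshot("side"); g=s["color"].astype(np.float32)
    c,si=np.cos(q[2]),np.sin(q[2]); ys=np.arange(30,175,1.)
    prof=0
    for x in range(6,25,3):
        P=np.stack([q[0]+(c*x-si*ys)/1e3,q[1]+(si*x+c*ys)/1e3,np.full_like(ys,.053)],1)
        uv=proj(s,P).astype(np.float32); prof=prof+cv2.remap(g,uv[:,:1],uv[:,1:],cv2.INTER_CUBIC)[:,0,:].mean(1)/7
    o=ctrl.get_obs(); np.save("prof.npy",prof)
    print(tag,o["clock"],o["tool_pos"].round(4),o["force"].round(1)); return ys,prof
if __name__=="__main__":
    ys,p=meas(); print(" ".join(f"{int(y)}:{int(v)}" for y,v in zip(ys[::2],p[::2])))
E
python3 m.py
```

```text
11.8833 [0.4592 0.0163 0.1079] [-3.6  4.   5.9]
30:128 32:135 34:142 36:150 38:154 40:155 42:157 44:161 46:162 48:163 50:162 52:162 54:164 56:166 58:169 60:171 62:173 64:172 66:161 68:138 70:112 72:100 74:105 76:116 78:124 80:133 82:136 84:134 86:132 88:128 90:128 92:130 94:127 96:121 98:104 100:86 102:74 104:70 106:71 108:72 110:72 112:71 114:70 116:66 118:61 120:58 122:61 124:73 126:91 128:110 130:120 132:123 134:124 136:124 138:124 140:126 142:126 144:124 146:115 148:95 150:76 152:63 154:59 156:59 158:62 160:68 162:73 164:74 166:72 168:70 170:68 172:60 174:47
```

Emit:
send_rows(
  deltas=[
    [[0.004,-0.0125,0],0],
    [[0.006,-0.0255,0],0],
    [[0.0055,-0.037,0],0],
    [[0.003,-0.0485,0],0],
    [[0.003,-0.0485,0],0],
  ],
)

```text
clock: 12.3
tool_pos: [0.4599, -0.023, 0.1078]
orientation: [180.0, -0.0, -174.9]
force: [-5.6, 3.7, 9.1]
opening: 0.0157
gripper_force: 30.0
```

```bash
python3 m.py
```

```text
12.35 [ 0.4598 -0.023   0.1078] [-5.1  2.7  7.6]
30:126 32:126 34:125 36:126 38:131 40:134 42:138 44:140 46:143 48:149 50:155 52:157 54:158 56:156 58:156 60:156 62:156 64:157 66:157 68:158 70:158 72:156 74:158 76:165 78:171 80:169 82:152 84:126 86:103 88:99 90:108 92:120 94:126 96:123 98:108 100:88 102:74 104:70 106:72 108:72 110:72 112:71 114:70 116:67 118:62 120:58 122:61 124:73 126:91 128:109 130:120 132:123 134:124 136:124 138:124 140:126 142:126 144:124 146:115 148:95 150:76 152:63 154:59 156:59 158:63 160:68 162:73 164:74 166:72 168:71 170:68 172:60 174:48
```

Emit:
send_rows(
  deltas=[
    [[0.0025,0.0115,0],0],
    [[0.003,0.023,0],0],
    [[0.001,0.036,0],0],
    [[-0.003,0.0485,0],0],
    [[-0.003,0.0485,0],0],
  ],
)

```text
clock: 12.77
tool_pos: [0.4581, 0.0164, 0.1073]
orientation: [-180.0, -0.1, -174.9]
force: [-6.3, 2.2, 5.7]
opening: 0.0151
gripper_force: 30.0
```

Emit:
send_rows(
  deltas=[
    [[0.004,-0.0125,0],0],
    [[0.006,-0.0255,0],0],
    [[0.0055,-0.037,0],0],
    [[0.003,-0.0485,0],0],
    [[0.003,-0.0485,0],0],
  ],
)

```text
clock: 13.18
tool_pos: [0.459, -0.0232, 0.1073]
orientation: [180.0, -0.1, -174.9]
force: [-7.0, 5.2, 6.7]
opening: 0.0153
gripper_force: 30.0
```

```bash
python3 m.py
```

```text
13.2333 [ 0.459  -0.0231  0.1073] [-6.8  3.8  6.5]
30:126 32:126 34:125 36:127 38:131 40:134 42:138 44:140 46:141 48:141 50:139 52:138 54:138 56:138 58:140 60:146 62:150 64:154 66:154 68:152 70:153 72:153 74:154 76:156 78:157 80:160 82:161 84:162 86:164 88:168 90:174 92:171 94:153 96:121 98:95 100:84 102:81 104:80 106:79 108:77 110:75 112:72 114:70 116:66 118:61 120:59 122:61 124:72 126:91 128:110 130:120 132:123 134:123 136:124 138:124 140:125 142:126 144:124 146:115 148:95 150:75 152:63 154:59 156:59 158:63 160:68 162:73 164:73 166:72 168:70 170:68 172:60 174:47
```

Emit:
send_rows(
  deltas=[
    [[0.0025,0.0115,0],0],
    [[0.003,0.023,0],0],
    [[0.001,0.036,0],0],
    [[-0.003,0.0485,0],0],
    [[-0.003,0.0485,0],0],
  ],
)

```text
clock: 13.65
tool_pos: [0.4575, 0.016, 0.107]
orientation: [-179.9, -0.2, -174.9]
force: [-7.4, 1.2, 4.1]
opening: 0.0155
gripper_force: 30.0
```

```bash
python3 m.py
```

```text
13.7 [0.4574 0.0158 0.107 ] [-7.3  1.5  3.7]
30:126 32:126 34:125 36:126 38:131 40:134 42:138 44:140 46:140 48:141 50:139 52:138 54:138 56:138 58:140 60:146 62:150 64:154 66:153 68:152 70:153 72:153 74:154 76:156 78:157 80:160 82:162 84:162 86:165 88:168 90:174 92:171 94:153 96:121 98:95 100:83 102:81 104:80 106:79 108:77 110:75 112:72 114:70 116:66 118:61 120:58 122:61 124:72 126:91 128:109 130:120 132:123 134:123 136:124 138:124 140:125 142:126 144:124 146:115 148:95 150:75 152:63 154:59 156:59 158:62 160:68 162:73 164:74 166:72 168:70 170:68 172:60 174:47
```

Emit:
send_rows(
  deltas=[
    [[0.004,-0.0125,0],0],
    [[0.006,-0.0255,0],0],
    [[0.0055,-0.037,0],0],
    [[0.003,-0.0485,0],0],
    [[0.003,-0.0485,0],0],
  ],
)

```text
clock: 14.12
tool_pos: [0.4587, -0.0232, 0.1071]
orientation: [179.9, -0.2, -174.9]
force: [-7.7, 5.1, 5.5]
opening: 0.0157
gripper_force: 30.0
```

Emit:
send_rows(
  deltas=[
    [[0.0025,0.0115,0],0],
    [[0.003,0.023,0],0],
    [[0.001,0.036,0],0],
    [[-0.003,0.0485,0],0],
    [[-0.003,0.0485,0],0],
  ],
)

```text
clock: 14.53
tool_pos: [0.4573, 0.016, 0.1068]
orientation: [-179.9, -0.2, -174.9]
force: [-6.3, 1.2, 3.3]
opening: 0.0152
gripper_force: 30.0
```

```bash
python3 m.py
```

```text
14.5833 [0.4573 0.0158 0.1068] [-7.   1.9  1.9]
30:126 32:126 34:125 36:126 38:131 40:134 42:138 44:140 46:140 48:141 50:139 52:138 54:138 56:137 58:136 60:135 62:134 64:135 66:136 68:136 70:138 72:140 74:145 76:151 78:153 80:155 82:156 84:156 86:157 88:156 90:160 92:163 94:161 96:155 98:151 100:157 102:168 104:170 106:152 108:122 110:96 112:82 114:79 116:75 118:67 120:60 122:61 124:72 126:90 128:109 130:120 132:123 134:123 136:124 138:124 140:125 142:126 144:124 146:115 148:96 150:76 152:63 154:59 156:59 158:63 160:69 162:73 164:74 166:72 168:70 170:68 172:60 174:47
```

Emit:
send_rows(
  deltas=[
    [[0.004,-0.0125,0],0],
    [[0.006,-0.0255,0],0],
    [[0.0055,-0.037,0],0],
    [[0.0055,-0.037,0],0],
    [[0.0055,-0.037,0],0],
  ],
)

```text
clock: 15.0
tool_pos: [0.4553, -0.0145, 0.1069]
orientation: [-180.0, -0.2, -174.9]
force: [-8.4, 5.5, 3.9]
opening: 0.0151
gripper_force: 30.0
```

```bash
python3 m.py
```

```text
15.05 [ 0.4553 -0.0144  0.1068] [-8.5  5.2  4. ]
30:126 32:126 34:125 36:126 38:130 40:133 42:138 44:139 46:140 48:140 50:139 52:138 54:138 56:137 58:136 60:136 62:134 64:135 66:136 68:136 70:136 72:134 74:133 76:136 78:142 80:153 82:161 84:163 86:158 88:152 90:152 92:156 94:157 96:151 98:134 100:114 102:102 104:109 106:132 108:156 110:170 112:168 114:147 116:115 118:89 120:75 122:65 124:60 126:62 128:75 130:94 132:112 134:122 136:124 138:123 140:123 142:124 144:125 146:126 148:121 150:108 152:87 154:68 156:61 158:62 160:69 162:73 164:73 166:72 168:70 170:68 172:60 174:47
```

Emit:
send_rows(
  deltas=[
    [[-0.001,-0.006,0],0],
    [[-0.0025,-0.0115,0],0],
    [[-0.0025,-0.0115,0],0],
    [[-0.0025,-0.0115,0],0],
    [[-0.0025,-0.0115,0],0],
  ],
)

```text
clock: 15.47
tool_pos: [0.4587, -0.0229, 0.107]
orientation: [180.0, -0.2, -174.9]
force: [-6.4, 5.6, 2.1]
opening: 0.0153
gripper_force: 30.0
```

```bash
python3 m.py; python3 - <<'E'
from h import *
b=ctrl.snapshot("side")
save(b,"p5.png",(180,210,240,270),9)
E
```

```text
15.5167 [ 0.4587 -0.0228  0.107 ] [-7.3  6.2  2.9]
30:126 32:126 34:125 36:126 38:131 40:134 42:138 44:140 46:140 48:141 50:140 52:138 54:138 56:137 58:136 60:136 62:134 64:135 66:136 68:136 70:136 72:134 74:133 76:136 78:142 80:154 82:162 84:165 86:162 88:156 90:153 92:154 94:153 96:147 98:131 100:113 102:102 104:109 106:132 108:156 110:171 112:168 114:147 116:116 118:89 120:75 122:65 124:60 126:62 128:75 130:95 132:113 134:122 136:124 138:123 140:123 142:124 144:125 146:126 148:121 150:109 152:87 154:68 156:61 158:63 160:69 162:73 164:74 166:71 168:71 170:68 172:60 174:47
```

View pics/p5.png

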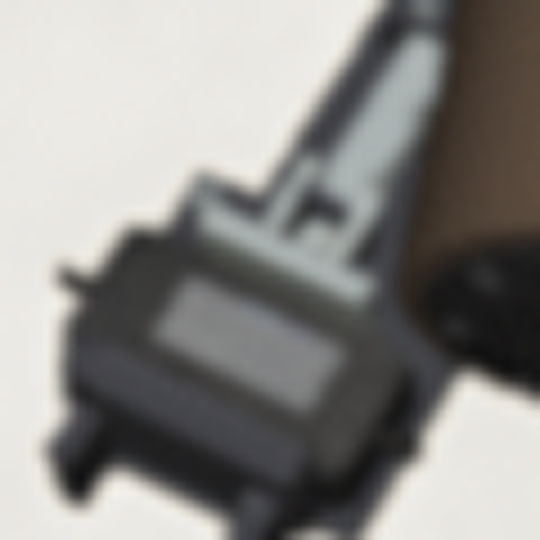

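The adapter at (240,330) sits against the fixed jaw with the plate on it, and the rod end with the sprung fork is at (320,210). I'll now sample along the rod itself to measure compression.

```bash
cat > m2.py <<'E'
import sys
from h import *
q=(.5579,.0012,np.radians(3.3)); c,si=np.cos(q[2]),np.sin(q[2])
s=ctrl.snapshot("side"); np.save(sys.argv[1],s["color"]); g=s["color"].astype(np.float32)
ys=np.arange(40,125,2.)
for xs in((-14,-11,-8),(-5,-2,1),(4,7,10),(13,16,19)):
    p=0
    for x in xs:
        P=np.stack([q[0]+(c*x-si*ys)/1e3,q[1]+(si*x+c*ys)/1e3,np.full_like(ys,.04)],1)
        uv=proj(s,P).astype(np.float32); p=p+cv2.remap(g,uv[:,:1],uv[:,1:],cv2.INTER_CUBIC)[:,0,:].mean(1)/3
    print(xs," ".join(f"{int(v)}" for v in p))
o=ctrl.get_obs();print(o["clock"],o["tool_pos"].round(4),o["force"].round(1))
E
python3 m2.py s4full.npy
```

```text
(-14, -11, -8) 67 69 67 69 70 73 80 81 84 86 87 89 90 89 90 89 90 96 104 116 125 126 126 123 116 114 111 110 112 115 126 144 163 173 166 141 108 85 75 68 66 72 90
(-5, -2, 1) 166 166 164 163 164 165 168 171 171 173 172 171 171 169 168 166 163 165 169 171 171 160 136 107 93 97 121 146 163 168 166 166 171 174 164 139 105 85 73 67 64 73 93
(4, 7, 10) 145 145 147 148 147 148 146 144 146 147 149 150 149 150 150 151 153 153 155 156 147 130 105 80 65 66 79 95 108 118 129 146 164 172 164 140 107 84 73 66 64 71 91
(13, 16, 19) 79 80 78 78 77 76 77 76 75 76 76 76 76 75 74 77 83 100 120 132 136 131 127 127 129 133 134 134 129 129 135 151 166 173 163 139 106 85 73 65 61 66 84
15.6167 [ 0.4587 -0.0228  0.107 ] [-7.1  6.3  3.2]
```

Emit:
send_rows(
  deltas=[
    [[0.0025,0.0115,0],0],
    [[0.003,0.023,0],0],
    [[0.001,0.036,0],0],
    [[-0.003,0.0485,0],0],
    [[-0.003,0.0485,0],0],
  ],
)

```text
clock: 16.03
tool_pos: [0.4573, 0.0161, 0.1067]
orientation: [-179.9, -0.2, -174.9]
force: [-6.9, 2.2, 2.3]
opening: 0.0155
gripper_force: 30.0
```

```bash
python3 m2.py s4rel.npy
```

```text
(-14, -11, -8) 79 78 76 78 79 82 88 89 91 93 92 93 92 92 93 92 91 99 108 118 124 121 120 118 114 113 111 111 115 118 129 146 163 173 165 140 107 85 75 68 66 72 90
(-5, -2, 1) 170 169 165 163 164 164 168 170 169 171 170 170 171 170 169 167 165 167 170 170 160 139 113 93 95 117 145 161 169 168 165 166 170 173 163 139 106 84 73 67 64 73 93
(4, 7, 10) 145 145 147 149 147 148 146 145 147 147 148 149 148 150 150 151 154 154 155 152 138 114 87 70 70 87 103 112 115 120 130 146 164 172 164 140 107 84 74 66 63 70 89
(13, 16, 19) 78 80 78 78 78 76 77 76 75 76 76 76 76 75 74 77 83 100 120 132 134 129 126 131 136 140 138 134 129 129 135 150 165 172 163 139 106 85 73 64 61 66 83
16.0833 [0.4572 0.0158 0.1067] [-6.5  2.9  0.1]
```

Emit:
send_rows(
  deltas=[
    [[0.003,-0.006,0],0],
    [[0.004,-0.0125,0],0],
    [[0.004,-0.0125,0],0],
    [[0.004,-0.0125,0],0],
    [[0.004,-0.0125,0],0],
  ],
)

```text
clock: 16.5
tool_pos: [0.4545, 0.0059, 0.1066]
orientation: [180.0, -0.2, -174.9]
force: [-11.1, 10.4, 1.7]
opening: 0.0152
gripper_force: 30.0
```

```bash
python3 m2.py s5a.npy
```

```text
(-14, -11, -8) 91 92 91 92 90 89 92 92 93 94 92 93 93 92 92 89 88 95 103 115 124 125 126 123 115 110 107 108 110 112 124 143 162 172 165 140 107 85 75 68 66 72 89
(-5, -2, 1) 169 167 165 165 165 165 167 169 169 169 169 168 170 170 169 166 163 165 168 172 173 167 150 121 97 85 97 123 150 162 165 166 171 173 164 139 105 84 73 66 64 73 92
(4, 7, 10) 145 144 147 148 147 147 146 144 146 146 148 149 148 149 150 150 153 154 155 156 152 142 122 95 71 63 72 88 105 115 127 145 164 172 164 140 107 85 73 66 64 71 91
(13, 16, 19) 78 80 78 77 77 76 77 76 75 76 75 76 76 75 74 76 83 100 119 132 137 134 131 128 127 131 132 132 128 128 134 150 165 172 162 139 106 84 73 65 61 66 83
16.55 [0.4545 0.0059 0.1066] [-12.2  10.8   2.1]
```

Emit:
send_rows(
  deltas=[
    [[0.0007,-0.0045,0],0],
    [[0.0013,-0.0085,0],0],
    [[0.0013,-0.0085,0],0],
    [[0.0013,-0.0085,0],0],
    [[0.0013,-0.0085,0],0],
  ],
)

```text
clock: 16.97
tool_pos: [0.4534, -0.0011, 0.1066]
orientation: [180.0, -0.3, -174.9]
force: [-14.0, 11.6, 6.1]
opening: 0.0153
gripper_force: 30.0
```

```bash
python3 m2.py s5b.npy; python3 m.py | cut -c1-60
```

```text
(-14, -11, -8) 93 92 88 89 88 87 91 91 92 93 92 93 92 91 91 90 91 97 104 115 124 125 128 126 119 115 110 108 107 109 120 140 160 172 166 141 107 85 75 68 66 72 89
(-5, -2, 1) 169 167 165 163 163 163 167 169 170 172 171 170 171 169 168 165 162 164 167 171 175 176 173 160 137 107 88 91 114 140 158 166 171 173 163 139 110 99 97 90 76 75 92
(4, 7, 10) 145 144 147 148 147 148 145 143 145 146 148 149 148 149 150 150 152 153 154 156 155 154 147 130 106 80 65 66 82 101 122 143 163 172 163 139 108 90 83 73 67 71 90
(13, 16, 19) 79 79 78 78 77 76 77 76 76 76 76 76 76 75 74 76 83 99 119 132 137 136 137 137 135 130 122 122 122 127 134 150 166 172 162 139 105 84 73 65 61 66 83
17.0167 [ 0.4534 -0.0011  0.1066] [-13.5  10.8   4.8]
 17.0667 [ 0.4534 -0.0011  0.1066] [-14.5  10.4   4.4]
30:125 32:126 34:125 36:126 38:130 40:133 42:137 44:139 46:1
```

```bash
python3 m2.py s5c.npy | sed -n '2p;5p'; python3 - <<'E'
from h import *
for n in("side","top"):
    s=ctrl.snapshot(n)
    for t in("lock_pin","jar","label_roll","tape_measure"): print(n,t,[(round(r["conf"],2),atz(s,np.array(r["xy"])*[512,384],.03).round(3).tolist()) for r in ctrl.boxes_of(s,t)][:4])
print(ctrl.close_job())
E
```

```text
(-5, -2, 1) 169 167 164 162 163 163 167 169 170 172 171 170 171 169 168 166 162 164 167 171 175 177 173 160 138 107 88 91 114 140 158 166 172 174 163 139 110 99 97 90 76 75 92
17.1167 [ 0.4534 -0.0011  0.1066] [-12.7  10.6   4.1]
side lock_pin [(0.63, [0.671, -0.008, 0.03])]
side jar [(0.71, [0.558, 0.11, 0.03]), (0.65, [0.466, -0.368, 0.03]), (0.6, [0.621, -0.393, 0.03])]
side label_roll [(0.58, [0.466, -0.359, 0.03])]
side tape_measure [(0.77, [0.431, 0.27, 0.03])]
top lock_pin []
top jar [(0.74, [0.615, -0.374, 0.03])]
top label_roll [(0.78, [0.474, -0.377, 0.03])]
top tape_measure []
the job is handed in; nothing more can be done
None
```

The job is handed in while still holding the trigger: the lock pin stands clear of the clamp on the worktop, last seen right after I let it go (the final check's cameras didn't show it). The adapter is against the fixed jaw, the plate is pressed in an estimated 8.5–9.5 mm of its 18 mm, and no bystander was seen to move.

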